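# Clear the router's lid and hold the router up off the switch

## Robot

A 7-joint arm with a two-finger parallel gripper is mounted at the origin on the work surface. World frame = base frame: x ahead of the robot, y to its left, z up, the work surface at z = 0. Lengths are in m, angles in rad, forces in N, time in s.
With the tool pointing down it reaches from about 0.35 to 0.9 m from the base axis. Payload 8.1 kg.
Tool frame: the origin (TCP) lies at the centre of the arm's flange, where the gripper is bolted on; the fingertips stand 173 mm ahead of it and the grasp point (between the pads) lies 155 mm ahead of it; z points along the fingers, y is the line along which they close (so a half turn about z gives the same grasp; the last joint's range is limited). The gripper opens to 85 mm and grips with 20 to 120 N. Pads are 22 mm wide; open, the fingers measure 114 mm over their backs; the gripper's body (76 mm by 85 mm) begins 54 mm behind the grasp point. The pads swing forward as they close: fully open they stand 13 mm farther back than shut.
Start: joints at [-1.398, 0.434, 0.025, 1.573, -0.012, 1.134, -0.075], TCP at [0.17, 0.601, 0.405] pointing down, gripper open.
Joint ranges: [-2.62, 2.62], [-0.44, 2.09], [-1.27, 1.32], [0.08, 2.57], [-1.32, 4.46], [0.12, 2], [-2.74, 2.74]. Speed limits (rad/s): [2.22, 2.22, 3.01, 3.01, 3.14, 3.14, 3.14].

## Interface

Orientations are given as a 3x3 rotation matrix whose columns are the frame's x, y, z axes.
In Python, from plant import r gives the robot as it stands.
- The arm moves only by the tool send_rows, never from a script. Its argument "rows" is a list of rows, each an object of numbers: "wx", "wy", "wz": the turn, a rotation vector about the world's x, y, z in rad; "tx", "ty", "tz": the shift along the world's x, y, z in cm; "hand": the opening, from -1 (shut) to 1 (fully open). In form: [{"wx": .., "wy": .., "wz": .., "tx": .., "ty": .., "tz": .., "hand": ..}, ...]. A call has exactly 10 rows; each row shifts and turns the commanded pose from where the row before left it; what a row does not reach is not made up. A row lasts 1/12 s, in which the tool goes at most 41.7 mm and 7.16 degrees, less where a joint would pass 70% of its speed; a pose out of reach is approached as far as the arm can. A call with a gripper value outside its range is refused whole. The fingers move at their own pace and stop on an object; "grip_force" is the grip in N (left out, the last holds). Time passes only in rows, so rows that do not move let the fingers close, or fill a call up. It gives the time, the measured TCP pose, the force, the opening and the grip force at its end, in the units of the state.
- r.observe(): the state, without advancing time (a new reading comes with each control period).
- r.snapshot(name): name is "scene" or "top"; returns a dict with "frame" (384x512x3 uint8, red, green, blue), "fx", "fy", "cx", "cy" (pixels), "cam_to_world" (4x4, takes a point from camera to world coordinates). Camera axes: x right, y down, z forward; pixel columns grow to the right and rows downward; lengths in m; the calibration is good to about 2 mm. A picture is of the moment at which its call begins. There is no depth.
- r.finish_job(): hands the job in; it is judged then, once.
The state is a dict: "time_s": time; "joint_positions": joint angles; "qd": joint speeds; "joint_torque": joint torques, N m; "eef_pos": TCP position; "ee_rot": TCP orientation; "contact_force": force on the tool from outside, world axes, zero at the start; "ft_torque": the same for the moment, N m; "finger_gap": finger opening in m; "finger_force": force on a finger pad.
Only numpy, scipy, OpenCV 4.12 (cv2) and the standard library are available. Lean on these libraries where they do the work, as an engineer would, in place of code of your own. Each camera call takes 0.05 s, during which the arm holds its last target. There are 200 camera calls.

## Task

A colleague needs to get at the top of the grey network switch: first drop the two bits of rubbish lying on the small blue router (a white plastic offcut and a yellow paper wad) into the black waste bin, and only then lift the router off the switch. Finish while holding it in the gripper, level and still, about ten centimetres above the switch and still over it; do not let go or put it down. Never tip the router, and leave the power brick, the screwdriver and the roll of tape alone.

Things in the scene. Friction and masses are not known exactly. Their poses are not given: they have to be found in the camera images.
- router: Small blue box-shaped router, 62 mm (its x) by 150 mm (its y) by 33 mm high including four 3 mm rubber feet; evenly weighted, 0.25 to 0.5 kg, so it balances at its middle. White panel with green lights on its -x side. Loose; its feet stand on the switch's flat lid. Origin: centre of its underside, at the feet; z up. Its 62 mm width fits between the fingers from above, and its sides are free.
- switch: Grey network switch with rows of black ports on its -x side, 200 mm (its x) by 340 mm (its y) by 44 mm high, flat lid; fixed to the bench, does not move. Origin: centre of its underside, on the bench; z up.
- offcut: White plastic trunking offcut, a short upside-down U channel: 28 mm wide over its two walls (its x), 36 mm long (its y), 22 mm high, walls and web 3 mm, 20 g. Loose, lies on the router's lid towards one end, open side down. Origin: centre of its underside. Pinch it across its x.
- wad: Yellow crumpled paper wad, stiff, roughly round, 33 mm across, 31 mm high with a flat foot, 12 g. Loose, lies on the router's lid towards the other end from the offcut (about 74 mm between the two middles). Origin: centre of its underside.
- bin: Black open-topped waste bin, 170 mm (its x) by 140 mm (its y) by 100 mm high, walls 4 mm; stands on the bench to the left or the right of the switch, fixed. Origin: centre of its underside.
- brick: Black power supply brick, 130 by 60 by 36 mm, lies on the bench on the side away from the bin. Leave alone. Origin: centre of its underside, long side along its x.
- screwdriver: Screwdriver lying on the bench beyond the right of the switch, roughly crosswise, about 200 mm long along its x. Leave alone.
- tape: Yellow roll of tape lying flat on the bench beyond the left of the switch, 90 mm across, 19 mm high. Leave alone. Origin: centre of its underside.
Things that resemble listed ones, but are neither listed nor needed, are in the scene too. There is more than one size of the wad; the job needs the smallest.

How it is judged:
By the outcome, as a careful person would: the job done as asked, in the order asked, and still so for the second after the job is handed in, while the arm keeps its last pose, push and grip.
It also fails if it takes over 61 s, if anything falls off the work surface, if the arm or the gripper's body presses on something with over 40 N, if the wrist force passes 120 N, or if a joint passes its speed limit or range.

## Working session

There is one attempt and no reset: what is moved stays moved. The work goes in short steps, Python scripts to look and compute and a tool call to move; the robot and the scene stay as the last step left them, time stands still between calls to the robot, and variables do not carry over. Pictures are saved under pics/ and viewed, at most 10 in all, crops included, and the job is handed in when it is done.

Besides the shell and the picture viewer there is one more tool, called after "Emit:" as name(argument=value, ...) on one line, values as JSON. send_rows: Moves the arm, as the interface text tells. Its arguments: {"type":"object","properties":{"rows":{"type":"array","items":{"type":"object","properties":{"wx":{"type":"number"},"wy":{"type":"number"},"wz":{"type":"number"},"tx":{"type":"number"},"ty":{"type":"number"},"tz":{"type":"number"},"hand":{"type":"number"}}}},"grip_force":{"type":"number"}},"required":["rows"]}

```bash
mkdir -p pics; ls; python3 - <<'E'
from plant import r
import cv2,numpy as np,pickle
d={}
for n in("scene","top"):
    s=r.snapshot(n); d[n]=s
    print(n,s["fx"],s["fy"],s["cx"],s["cy"],np.round(s["cam_to_world"],3).tolist())
    cv2.imwrite(f"pics/{n}0.png",s["frame"][...,::-1])
pickle.dump(d,open("s0.pkl","wb"))
o=r.observe();print({k:np.round(v,3).tolist() for k,v in o.items()})
E
```

```text
pics
scene 452.88652530729945 452.88652530729945 256.82417337013624 194.4917499402819 [[-0.073, 0.82, -0.568, 1.182], [0.997, 0.051, -0.054, 0.036], [-0.015, -0.57, -0.821, 0.972], [0.0, 0.0, 0.0, 1.0]]
top 362.3462180242649 362.3462180242649 255.77259145227566 192.1015152515447 [[0.026, -0.999, 0.039, 0.5], [-1.0, -0.025, 0.01, -0.015], [-0.009, -0.04, -0.999, 1.214], [0.0, 0.0, 0.0, 1.0]]
{'time_s': 0.1, 'joint_positions': [-1.398, 0.435, 0.025, 1.574, -0.012, 1.134, -0.075], 'qd': [-0.0, -0.001, 0.001, -0.001, -0.002, 0.002, -0.0], 'joint_torque': [0.004, -67.176, 1.028, -31.691, 0.016, 0.007, -0.0], 'eef_pos': [0.17, 0.601, 0.404], 'ee_rot': [[-0.962, 0.272, -0.0], [0.272, 0.962, -0.001], [-0.0, -0.001, -1.0]], 'contact_force': [-0.47, 0.279, -1.057], 'ft_torque': [-0.013, -0.018, -0.042], 'finger_force': 0.0, 'finger_gap': 0.085}
```

View pics/scene0.png

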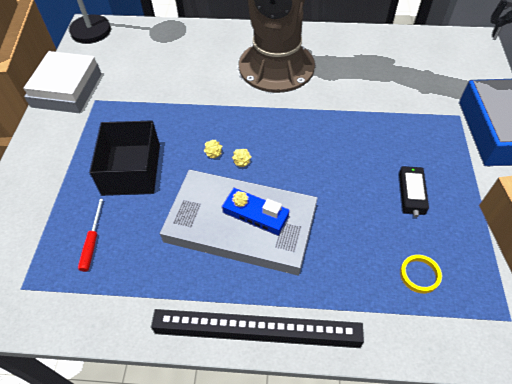

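View pics/top0.png

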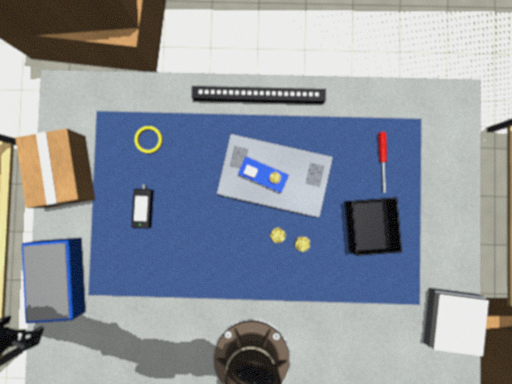

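The scene view shows the router on the switch at about (255,210), with the wad at (240,200) and the offcut at (272,207). In the top view they are at (263,175), (275,177) and (251,171), and the bin is at (373,225), to the right. There are three yellow wads in the top view: (275,177) on the router, and (278,235) and (303,244) on the mat. The one on the router fits the description because of where it lies. I'll check that it is the smallest by measuring and with an enlarged crop.

```bash
cat > h.py <<'E'
import cv2,numpy as np
def ray(s,uv,z):
    uv=np.atleast_2d(uv).astype(float);T=np.array(s["cam_to_world"])
    d=np.c_[(uv[:,0]-s["cx"])/s["fx"],(uv[:,1]-s["cy"])/s["fy"],np.ones(len(uv))]@T[:3,:3].T
    o=T[:3,3];return o+d*((z-o[2])/d[:,2])[:,None]
def blobs(m,amin=25):
    c,_=cv2.findContours(m.astype(np.uint8),cv2.RETR_EXTERNAL,cv2.CHAIN_APPROX_NONE)
    return [k[:,0] for k in c if cv2.contourArea(k)>amin]
def hsv(s): return cv2.cvtColor(s["frame"],cv2.COLOR_RGB2HSV)
def rect(P):
    P=P[:,:2]; c,sz,a=cv2.minAreaRect((P*1000).astype(np.float32))
    b=cv2.boxPoints((c,sz,a)); e=[b[1]-b[0],b[2]-b[1]]; l=max(e,key=np.linalg.norm)
    return np.round(c,1),np.round(sorted(sz),1),round(float(np.degrees(np.arctan2(l[1],l[0])))%180,1)
E
python3 - <<'E'
import pickle,cv2,numpy as np
from h import *
d=pickle.load(open("s0.pkl","rb"))
for n in("top","scene"):
    s=d[n];H=hsv(s);h,S,V=[H[...,i].astype(int) for i in range(3)]
    print(n)
    for k in blobs((h>18)&(h<35)&(S>70)&(V>120),12):
        c=k.mean(0);z=0.093 if abs(c[0]-255)<25 and 165<c[1]<210 else .016
        print(" yellow px",c.round(),"rect",rect(ray(s,k,z)))
    reg=np.zeros(h.shape,bool)
    if n=="top": reg[150:200,230:300]=1
    else: reg[185:235,215:295]=1
    blue=(h>100)&(h<130)&(S>170)&(V>110)&reg
    white=(S<60)&(V>205)&reg
    for k in blobs(blue): print(" blue",k.mean(0).round(),"rect",rect(ray(s,k,.077)))
    for k in blobs(white): print(" white",k.mean(0).round(),"rect z.099",rect(ray(s,k,.099)))
    grey=(S<60)&(V>100)&(V<235)
    reg[:]=0
    if n=="top": reg[115:300,100:400]=1
    else: reg[110:290,60:450]=1
    for k in blobs(grey&reg,1500): print(" grey",k.mean(0).round(),rect(ray(s,k,.044)))
    for k in blobs((V<60)&reg,600): print(" dark",k.mean(0).round(),rect(ray(s,k,.1)))
a=d["scene"]["frame"][135:245,190:300];b=d["top"]["frame"][150:260,220:330]
cv2.imwrite("pics/crop.png",cv2.resize(np.hstack([a,b]),(800,400),interpolation=cv2.INTER_CUBIC)[...,::-1])
E
```

```text
top
 yellow px [302. 244.] rect (array([ 381.6, -156.6]), array([42.5, 42.8]), 91.5)
 yellow px [277. 235.] rect (array([407.3, -77.1]), array([44.1, 44.2]), 136.4)
 yellow px [511. 251.] rect (array([ 374.7, -838.8]), array([  3.3, 302.2]), 179.9)
 yellow px [511. 192.] rect (array([ 568.5, -839.1]), array([ 3.3, 72.5]), 179.9)
 yellow px [274. 177.] rect (array([590.6, -59.6]), array([26.3, 26.4]), 136.5)
 yellow px [  3. 229.] rect (array([406.3, 826.7]), array([ 33.7, 582.5]), 3.1)
 yellow px [511. 152.] rect (array([ 699.3, -837.7]), array([  6.6, 176. ]), 179.9)
 yellow px [148. 139.] rect (array([713.4, 362.3]), array([87.1, 90.9]), 2.1)
 blue [262. 174.] rect (array([600.8, -22.6]), array([ 56.2, 141.8]), 67.9)
 white [235. 183.] rect z.099 (array([573.3,  55.9]), array([43.2, 80.4]), 1.6)
 white [250. 171.] rect z.099 (array([609.2,  15.7]), array([27.6, 35.6]), 69.8)
 white [280. 173.] rect z.099 (array([599.4, -56. ]), array([151.6, 157.5]), 91.4)
 grey [274. 175.] (array([601.8, -60.8]), array([204.2, 341.2]), 78.7)
 dark [373. 226.] (array([ 447.6, -361.6]), array([159.1, 162.9]), 5.8)
scene
 yellow px [420. 273.] rect (array([715.8, 363.8]), array([89.5, 95.8]), 173.9)
 yellow px [240. 198.] rect (array([588.2, -59.7]), array([32.9, 37. ]), 3.6)
 yellow px [507. 184.] rect (array([451.6, 622. ]), array([27., 59.]), 11.0)
 yellow px [241. 157.] rect (array([399.4, -78.1]), array([49.2, 56.4]), 3.5)
 yellow px [213. 148.] rect (array([ 373.8, -159.8]), array([46.1, 62. ]), 1.7)
 blue [254. 211.] rect (array([608.3, -24. ]), array([ 74., 151.]), 67.8)
 white [252. 208.] rect z.099 (array([618.3, -24.3]), array([134.2, 187.5]), 93.7)
 grey [242. 218.] (array([603.1, -60. ]), array([200.6, 340.4]), 78.6)
 dark [413. 190.] (array([542. , 344.3]), array([ 58.8, 135.2]), 178.4)
 dark [126. 158.] (array([ 481.6, -357.4]), array([163.3, 235. ]), 5.9)
```

View pics/crop.png

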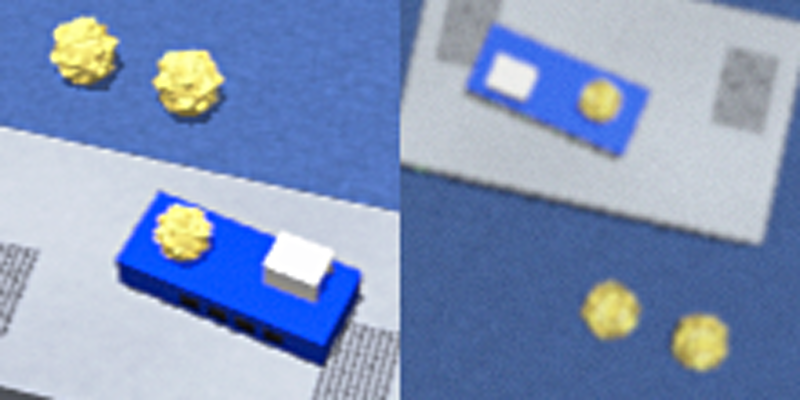

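The enlarged crop shows three wads. The one on the router, at about (600,100) in the right half, is clearly smaller: about 27–33 mm, against about 43 mm for the two on the mat. So the wad on the router is the one meant. I'm moving above the offcut first.

Emit:
send_rows(rows=[{"tx": 2.2,"ty": -2.92,"tz": -0.2,"wz": -0.0826,"hand": 1},{"tx": 2.2,"ty": -2.92,"tz": -0.2,"wz": -0.0826,"hand": 1},{"tx": 2.2,"ty": -2.92,"tz": -0.2,"wz": -0.0826,"hand": 1},{"tx": 2.2,"ty": -2.92,"tz": -0.2,"wz": -0.0826,"hand": 1},{"tx": 2.2,"ty": -2.92,"tz": -0.2,"wz": -0.0826,"hand": 1},{"tx": 2.2,"ty": -2.92,"tz": -0.2,"wz": -0.0826,"hand": 1},{"tx": 2.2,"ty": -2.92,"tz": -0.2,"wz": -0.0826,"hand": 1},{"tx": 2.2,"ty": -2.92,"tz": -0.2,"wz": -0.0826,"hand": 1},{"tx": 2.2,"ty": -2.92,"tz": -0.2,"wz": -0.0826,"hand": 1},{"tx": 2.2,"ty": -2.92,"tz": -0.2,"wz": -0.0826,"hand": 1}], grip_force=25)

```text
schema error: expected keys wx, wy, wz, tx, ty, tz, hand
```

Emit:
send_rows(rows=[{"tx": 2.2,"ty": -2.92,"tz": -0.2,"wz": -0.0826,"hand": 1},{"tx": 2.2,"ty": -2.92,"tz": -0.2,"wz": -0.0826,"hand": 1},{"tx": 2.2,"ty": -2.92,"tz": -0.2,"wz": -0.0826,"hand": 1},{"tx": 2.2,"ty": -2.92,"tz": -0.2,"wz": -0.0826,"hand": 1},{"tx": 2.2,"ty": -2.92,"tz": -0.2,"wz": -0.0826,"hand": 1},{"tx": 2.2,"ty": -2.92,"tz": -0.2,"wz": -0.0826,"hand": 1},{"tx": 2.2,"ty": -2.92,"tz": -0.2,"wz": -0.0826,"hand": 1},{"tx": 2.2,"ty": -2.92,"tz": -0.2,"wz": -0.0826,"hand": 1},{"tx": 2.2,"ty": -2.92,"tz": -0.2,"wz": -0.0826,"hand": 1},{"tx": 2.2,"ty": -2.92,"tz": -0.2,"wz": -0.0826,"hand": 1}])

```text
schema error: expected keys wx, wy, wz, tx, ty, tz, hand
```

```bash
cat > st.py <<'E'
from plant import r
import numpy as np
o=r.observe();R=np.array(o["ee_rot"])
print("t",round(float(o["time_s"]),2),"pos",np.round(o["eef_pos"],4),"yang",np.degrees(np.arctan2(R[1,1],R[0,1])).round(2),"z",R[:,2].round(3),"F",np.round(o["contact_force"],2),"gap",round(float(o["finger_gap"]),4),"ff",round(float(o["finger_force"]),1),"q",np.round(o["joint_positions"],2))
E
python3 st.py; python3 - <<'E'
import pickle
from h import *
d=pickle.load(open("s0.pkl","rb"))
for n,x,y in(("top",275,177),("scene",240,200)):
    s=d[n];H=hsv(s);h,S=H[...,0],H[...,1];m=np.zeros(h.shape,bool);m[y-14:y+14,x-15:x+15]=1
    for k in blobs(m&(h<75)&(S>30)&~((S<70)&(H[...,2]>205)),20):
        print(n,k.mean(0).round(),rect(ray(s,k,.090)),cv2.minEnclosingCircle(k))
E
```

```text
t 0.1 pos [0.1702 0.6012 0.404 ] yang 74.19 z [-0.    -0.001 -1.   ] F [-0.47  0.28 -1.06] gap 0.0853 ff 0.0 q [-1.4   0.44  0.02  1.57 -0.01  1.13 -0.08]
top [275. 177.] (array([590.8, -59.8]), array([28. , 28.1]), 1.4) ((274.53448486328125, 177.37930297851562), 5.059932708740234)
scene [240. 199.] (array([586.2, -60. ]), array([33. , 37.1]), 3.6) ((239.96340942382812, 198.59756469726562), 7.530038833618164)
```

All keys are needed in every row.

Emit:
send_rows(rows=[{"wx": 0,"wy": 0,"tx": 2.2,"ty": -2.92,"tz": -0.2,"wz": -0.0826,"hand": 1},{"wx": 0,"wy": 0,"tx": 2.2,"ty": -2.92,"tz": -0.2,"wz": -0.0826,"hand": 1},{"wx": 0,"wy": 0,"tx": 2.2,"ty": -2.92,"tz": -0.2,"wz": -0.0826,"hand": 1},{"wx": 0,"wy": 0,"tx": 2.2,"ty": -2.92,"tz": -0.2,"wz": -0.0826,"hand": 1},{"wx": 0,"wy": 0,"tx": 2.2,"ty": -2.92,"tz": -0.2,"wz": -0.0826,"hand": 1},{"wx": 0,"wy": 0,"tx": 2.2,"ty": -2.92,"tz": -0.2,"wz": -0.0826,"hand": 1},{"wx": 0,"wy": 0,"tx": 2.2,"ty": -2.92,"tz": -0.2,"wz": -0.0826,"hand": 1},{"wx": 0,"wy": 0,"tx": 2.2,"ty": -2.92,"tz": -0.2,"wz": -0.0826,"hand": 1},{"wx": 0,"wy": 0,"tx": 2.2,"ty": -2.92,"tz": -0.2,"wz": -0.0826,"hand": 1},{"wx": 0,"wy": 0,"tx": 2.2,"ty": -2.92,"tz": -0.2,"wz": -0.0826,"hand": 1}], grip_force=25)

```text
time_s: 0.93
eef_pos: [0.3908, 0.3077, 0.3845]
ee_rot: [[-0.448, 0.894, -0.0], [0.894, 0.448, -0.0], [-0.0, -0.0, -1.0]]
contact_force: [0.8, 0.1, 0.1]
finger_gap: 0.0855
finger_force: 0.0
```

Emit:
send_rows(rows=[{"wx": 0,"wy": 0,"tx": 2.2,"ty": -2.92,"tz": -0.2,"wz": -0.0826,"hand": 1},{"wx": 0,"wy": 0,"tx": 2.2,"ty": -2.92,"tz": -0.2,"wz": -0.0826,"hand": 1},{"wx": 0,"wy": 0,"tx": 2.2,"ty": -2.92,"tz": -0.2,"wz": -0.0826,"hand": 1},{"wx": 0,"wy": 0,"tx": 2.2,"ty": -2.92,"tz": -0.2,"wz": -0.0826,"hand": 1},{"wx": 0,"wy": 0,"tx": 2.2,"ty": -2.92,"tz": -0.2,"wz": -0.0826,"hand": 1},{"wx": 0,"wy": 0,"tx": 2.2,"ty": -2.92,"tz": -0.2,"wz": -0.0826,"hand": 1},{"wx": 0,"wy": 0,"tx": 2.2,"ty": -2.92,"tz": -0.2,"wz": -0.0826,"hand": 1},{"wx": 0,"wy": 0,"tx": 2.2,"ty": -2.92,"tz": -0.2,"wz": -0.0826,"hand": 1},{"wx": 0,"wy": 0,"tx": 2.2,"ty": -2.92,"tz": -0.2,"wz": -0.0826,"hand": 1},{"wx": 0,"wy": 0,"tx": 2.2,"ty": -2.92,"tz": -0.2,"wz": -0.0826,"hand": 1}])

```text
time_s: 1.77
eef_pos: [0.6109, 0.0159, 0.3643]
ee_rot: [[0.353, 0.936, -0.0], [0.936, -0.353, 0.0], [-0.0, -0.0, -1.0]]
contact_force: [0.3, 0.4, -0.4]
finger_gap: 0.0852
finger_force: 0.0
```

```bash
python3 st.py
```

```text
t 1.77 pos [0.6109 0.0159 0.3643] yang -20.67 z [-0.  0. -1.] F [ 0.32  0.42 -0.39] gap 0.0852 ff 0.0 q [-0.51  0.49  0.58  1.69 -0.3   1.05 -0.19]
```

Emit:
send_rows(rows=[{"wx": 0,"wy": 0,"tx": -0.15,"ty": 0,"tz": -1.3,"wz": 0,"hand": 1},{"wx": 0,"wy": 0,"tx": 0,"ty": 0,"tz": -1.5,"wz": 0,"hand": 1},{"wx": 0,"wy": 0,"tx": 0,"ty": 0,"tz": -1.5,"wz": 0,"hand": 1},{"wx": 0,"wy": 0,"tx": 0,"ty": 0,"tz": -1.5,"wz": 0,"hand": 1},{"wx": 0,"wy": 0,"tx": 0,"ty": 0,"tz": -1.5,"wz": 0,"hand": 1},{"wx": 0,"wy": 0,"tx": 0,"ty": 0,"tz": -1.2,"wz": 0,"hand": 1},{"wx": 0,"wy": 0,"tx": 0,"ty": 0,"tz": -1.0,"wz": 0,"hand": 1},{"wx": 0,"wy": 0,"tx": 0,"ty": 0,"tz": -0.8,"wz": 0,"hand": 1},{"wx": 0,"wy": 0,"tx": 0,"ty": 0,"tz": -0.5,"wz": 0,"hand": 1},{"wx": 0,"wy": 0,"tx": 0,"ty": 0,"tz": 0,"wz": 0,"hand": 0.2}])

```text
time_s: 2.6
eef_pos: [0.6085, 0.0175, 0.2558]
ee_rot: [[0.35, 0.937, -0.001], [0.937, -0.35, -0.0], [-0.001, -0.001, -1.0]]
contact_force: [0.5, 0.2, 0.3]
finger_gap: 0.0753
finger_force: 0.0
```

Emit:
send_rows(rows=[{"wx": 0,"wy": 0,"tx": 0,"ty": 0,"tz": 0,"wz": 0,"hand": 0},{"wx": 0,"wy": 0,"tx": 0,"ty": 0,"tz": 0,"wz": 0,"hand": -0.1},{"wx": 0,"wy": 0,"tx": 0,"ty": 0,"tz": 0,"wz": 0,"hand": -0.2},{"wx": 0,"wy": 0,"tx": 0,"ty": 0,"tz": 0,"wz": 0,"hand": -0.3},{"wx": 0,"wy": 0,"tx": 0,"ty": 0,"tz": 0,"wz": 0,"hand": -0.4},{"wx": 0,"wy": 0,"tx": 0,"ty": 0,"tz": 0,"wz": 0,"hand": -0.5},{"wx": 0,"wy": 0,"tx": 0,"ty": 0,"tz": 0,"wz": 0,"hand": -0.6},{"wx": 0,"wy": 0,"tx": 0,"ty": 0,"tz": 0,"wz": 0,"hand": -0.7},{"wx": 0,"wy": 0,"tx": 0,"ty": 0,"tz": 0,"wz": 0,"hand": -1},{"wx": 0,"wy": 0,"tx": 0,"ty": 0,"tz": 0,"wz": 0,"hand": -1}])

```text
time_s: 3.43
eef_pos: [0.6089, 0.0174, 0.2573]
ee_rot: [[0.35, 0.937, 0.001], [0.937, -0.35, 0.0], [0.001, 0.001, -1.0]]
contact_force: [-1.3, 0.5, 6.9]
finger_gap: 0.0272
finger_force: 25.5
```

```bash
python3 st.py
```

```text
t 3.43 pos [0.6089 0.0174 0.2573] yang -20.46 z [ 0.001  0.    -1.   ] F [-1.29  0.48  6.88] gap 0.0272 ff 25.5 q [-0.46  0.6   0.51  1.8  -0.39  0.84 -0.12]
```

Emit:
send_rows(rows=[{"wx": 0,"wy": 0,"tx": 0,"ty": 0,"tz": 0.5,"wz": 0,"hand": -1},{"wx": 0,"wy": 0,"tx": 0,"ty": 0,"tz": 1,"wz": 0,"hand": -1},{"wx": 0,"wy": 0,"tx": 0,"ty": 0,"tz": 1.5,"wz": 0,"hand": -1},{"wx": 0,"wy": 0,"tx": 0,"ty": 0,"tz": 2,"wz": 0,"hand": -1},{"wx": 0,"wy": 0,"tx": 0,"ty": 0,"tz": 2,"wz": 0,"hand": -1},{"wx": 0,"wy": 0,"tx": 0,"ty": 0,"tz": 2,"wz": 0,"hand": -1},{"wx": 0,"wy": 0,"tx": 0,"ty": 0,"tz": 2,"wz": 0,"hand": -1},{"wx": 0,"wy": 0,"tx": -0.4,"ty": -1,"tz": 0.5,"wz": 0,"hand": -1},{"wx": 0,"wy": 0,"tx": -0.8,"ty": -2,"tz": 0,"wz": 0,"hand": -1},{"wx": 0,"wy": 0,"tx": -1.2,"ty": -3,"tz": 0,"wz": 0,"hand": -1}])

```text
time_s: 4.27
eef_pos: [0.585, -0.0409, 0.3721]
ee_rot: [[0.345, 0.939, 0.001], [0.939, -0.345, 0.001], [0.001, 0.001, -1.0]]
contact_force: [0.8, -1.0, -0.4]
finger_gap: 0.0273
finger_force: 24.9
```

Emit:
send_rows(rows=[{"wx": 0,"wy": 0,"tx": -1.5,"ty": -3.6,"tz": 0,"wz": 0,"hand": -1},{"wx": 0,"wy": 0,"tx": -1.5,"ty": -3.6,"tz": 0,"wz": 0,"hand": -1},{"wx": 0,"wy": 0,"tx": -1.5,"ty": -3.6,"tz": 0,"wz": 0,"hand": -1},{"wx": 0,"wy": 0,"tx": -1.5,"ty": -3.6,"tz": 0,"wz": 0,"hand": -1},{"wx": 0,"wy": 0,"tx": -1.5,"ty": -3.6,"tz": 0,"wz": 0,"hand": -1},{"wx": 0,"wy": 0,"tx": -1.5,"ty": -3.6,"tz": 0,"wz": 0,"hand": -1},{"wx": 0,"wy": 0,"tx": -1.5,"ty": -3.6,"tz": 0,"wz": 0,"hand": -1},{"wx": 0,"wy": 0,"tx": -1.5,"ty": -3.6,"tz": 0,"wz": 0,"hand": -1},{"wx": 0,"wy": 0,"tx": -1,"ty": -2.6,"tz": 0,"wz": 0,"hand": -1},{"wx": 0,"wy": 0,"tx": -0.5,"ty": -1.4,"tz": 0,"wz": 0,"hand": -1}])

```text
time_s: 5.1
eef_pos: [0.4461, -0.3749, 0.3721]
ee_rot: [[0.355, 0.935, -0.001], [0.935, -0.355, -0.002], [-0.002, 0.0, -1.0]]
contact_force: [-1.0, -0.4, -0.3]
finger_gap: 0.0275
finger_force: 24.8
```

```bash
python3 st.py; python3 - <<'E'
from plant import r
import pickle
from h import *
d={n:r.snapshot(n) for n in("scene","top")};pickle.dump(d,open("s1.pkl","wb"))
s=d["top"];H=hsv(s)
a=cv2.resize(d["scene"]["frame"][90:250,70:310],(480,320));b=cv2.resize(s["frame"][140:300,220:420][:,40:],(320,320))
cv2.imwrite("pics/s1.png",np.hstack([a,b])[...,::-1])
reg=np.zeros(H.shape[:2],bool);reg[150:200,230:300]=1
for k in blobs(reg&(H[...,0]>100)&(H[...,0]<130)&(H[...,1]>170)&(H[...,2]>110)): print("router",rect(ray(s,k,.077)))
for k in blobs(reg&(H[...,0]<75)&(H[...,1]>70),20): print("wad",rect(ray(s,k,.09)))
E
```

```text
t 5.1 pos [ 0.4461 -0.3749  0.3721] yang -20.78 z [-0.001 -0.002 -1.   ] F [-1.05 -0.36 -0.3 ] gap 0.0275 ff 24.8 q [ 0.15  0.44  0.65  1.76 -0.3   1.04  0.55]
router (array([600.9, -22.6]), array([ 56. , 141.8]), 68.1)
wad (array([590.8, -59.8]), array([26.4, 26.4]), 136.5)
```

View pics/s1.png

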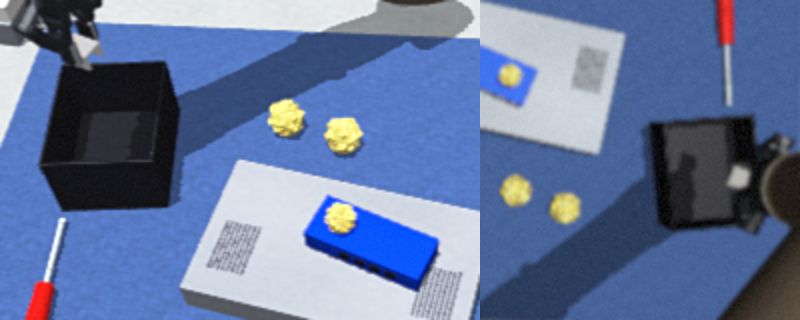

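The picture shows the offcut held over the bin: in the top crop it is at (738,177), inside the rim, which spans about x 650–755. The router and wad have not moved. I'm lowering and releasing it.

Emit:
send_rows(rows=[{"wx": 0,"wy": 0,"tx": 0,"ty": 0,"tz": -1,"wz": 0,"hand": -1},{"wx": 0,"wy": 0,"tx": 0,"ty": 0.3,"tz": -2,"wz": 0,"hand": -1},{"wx": 0,"wy": 0,"tx": 0,"ty": 0,"tz": -2,"wz": 0,"hand": -1},{"wx": 0,"wy": 0,"tx": 0,"ty": 0,"tz": -2,"wz": 0,"hand": -1},{"wx": 0,"wy": 0,"tx": 0,"ty": 0,"tz": -2,"wz": 0,"hand": -1},{"wx": 0,"wy": 0,"tx": 0,"ty": 0,"tz": -1.5,"wz": 0,"hand": -1},{"wx": 0,"wy": 0,"tx": 0,"ty": 0,"tz": -0.5,"wz": 0,"hand": -1},{"wx": 0,"wy": 0,"tx": 0,"ty": 0,"tz": 0,"wz": 0,"hand": 0.3},{"wx": 0,"wy": 0,"tx": 0,"ty": 0,"tz": 0,"wz": 0,"hand": 0.5},{"wx": 0,"wy": 0,"tx": 0,"ty": 0,"tz": 0,"wz": 0,"hand": 0.5}])

```text
time_s: 6.03
eef_pos: [0.4502, -0.3676, 0.2626]
ee_rot: [[0.349, 0.937, 0.001], [0.937, -0.349, -0.001], [-0.0, 0.001, -1.0]]
contact_force: [0.1, 0.7, 0.7]
finger_gap: 0.0628
finger_force: 0.0
```

Emit:
send_rows(rows=[{"wx": 0,"wy": 0,"tx": 0,"ty": 0,"tz": 0,"wz": 0,"hand": 0.5},{"wx": 0,"wy": 0,"tx": 0,"ty": 0,"tz": 0,"wz": 0,"hand": 0.5},{"wx": 0,"wy": 0,"tx": 0,"ty": 0,"tz": 1,"wz": 0,"hand": 0.5},{"wx": 0,"wy": 0,"tx": 0,"ty": 0,"tz": 2,"wz": 0,"hand": 0.5},{"wx": 0,"wy": 0,"tx": 0,"ty": 0,"tz": 2,"wz": 0,"hand": 0.5},{"wx": 0,"wy": 0,"tx": 0,"ty": 0,"tz": 2,"wz": 0,"hand": 0.5},{"wx": 0,"wy": 0,"tx": 0,"ty": 0,"tz": 2,"wz": 0,"hand": 0.5},{"wx": 0,"wy": 0,"tx": 0,"ty": 0,"tz": 2,"wz": 0,"hand": 0.5},{"wx": 0,"wy": 0,"tx": 0.5,"ty": 1,"tz": 0,"wz": 0,"hand": 0.5},{"wx": 0,"wy": 0,"tx": 1,"ty": 2,"tz": 0,"wz": 0,"hand": 0.5}])

```text
time_s: 6.87
eef_pos: [0.4634, -0.34, 0.3743]
ee_rot: [[0.354, 0.935, 0.003], [0.935, -0.354, -0.003], [-0.002, 0.004, -1.0]]
contact_force: [-0.1, 0.5, -0.1]
finger_gap: 0.0645
finger_force: 0.0
```

```bash
python3 st.py; python3 - <<'E'
from plant import r
import pickle
from h import *
d={n:r.snapshot(n) for n in("scene","top")};pickle.dump(d,open("s2.pkl","wb"))
a=cv2.resize(d["scene"]["frame"][90:250,70:310],(480,320));b=cv2.resize(d["top"]["frame"][140:300,260:420],(320,320))
cv2.imwrite("pics/s2.png",np.hstack([a,b])[...,::-1])
E
```

```text
t 6.87 pos [ 0.4634 -0.34    0.3743] yang -20.74 z [ 0.003 -0.003 -1.   ] F [-0.05  0.47 -0.13] gap 0.0645 ff 0.0 q [ 0.07  0.42  0.65  1.78 -0.3   1.03  0.47]
```

View pics/s2.png

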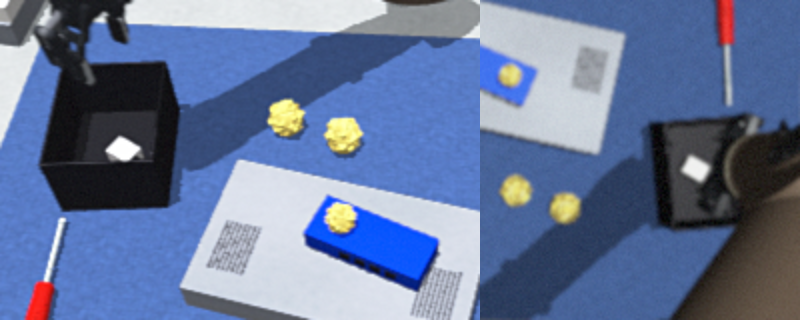

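The offcut is in the bin, at (123,148) in the left crop. Next is the wad.

Emit:
send_rows(rows=[{"wx": 0,"wy": 0,"tx": 1.4,"ty": 3.2,"tz": 0,"wz": 0,"hand": 0.5},{"wx": 0,"wy": 0,"tx": 1.5,"ty": 3.4,"tz": 0,"wz": 0,"hand": 0.5},{"wx": 0,"wy": 0,"tx": 1.5,"ty": 3.4,"tz": 0,"wz": 0,"hand": 0.5},{"wx": 0,"wy": 0,"tx": 1.5,"ty": 3.4,"tz": 0,"wz": 0,"hand": 0.5},{"wx": 0,"wy": 0,"tx": 1.5,"ty": 3.4,"tz": 0,"wz": 0,"hand": 0.5},{"wx": 0,"wy": 0,"tx": 1.5,"ty": 3.4,"tz": 0,"wz": 0,"hand": 0.5},{"wx": 0,"wy": 0,"tx": 1.5,"ty": 3.4,"tz": 0,"wz": 0,"hand": 0.5},{"wx": 0,"wy": 0,"tx": 1.3,"ty": 2.6,"tz": 0,"wz": 0,"hand": 0.5},{"wx": 0,"wy": 0,"tx": 0.8,"ty": 1.6,"tz": 0,"wz": 0,"hand": 0.5},{"wx": 0,"wy": 0,"tx": 0,"ty": 0,"tz": 0,"wz": 0,"hand": 0.5}])

```text
time_s: 7.8
eef_pos: [0.5914, -0.0543, 0.3715]
ee_rot: [[0.343, 0.939, 0.0], [0.939, -0.343, 0.002], [0.002, -0.0, -1.0]]
contact_force: [0.4, -0.0, -1.5]
finger_gap: 0.0639
finger_force: 0.0
```

Emit:
send_rows(rows=[{"wx": 0,"wy": 0,"tx": -0.15,"ty": -0.55,"tz": -0.8,"wz": 0,"hand": 0.5},{"wx": 0,"wy": 0,"tx": 0,"ty": 0,"tz": -1.5,"wz": 0,"hand": 0.5},{"wx": 0,"wy": 0,"tx": 0,"ty": 0,"tz": -1.8,"wz": 0,"hand": 0.5},{"wx": 0,"wy": 0,"tx": 0,"ty": 0,"tz": -1.8,"wz": 0,"hand": 0.5},{"wx": 0,"wy": 0,"tx": 0,"ty": 0,"tz": -1.6,"wz": 0,"hand": 0.5},{"wx": 0,"wy": 0,"tx": 0,"ty": 0,"tz": -1.4,"wz": 0,"hand": 0.5},{"wx": 0,"wy": 0,"tx": 0,"ty": 0,"tz": -1.0,"wz": 0,"hand": 0.5},{"wx": 0,"wy": 0,"tx": 0,"ty": 0,"tz": -0.7,"wz": 0,"hand": 0.5},{"wx": 0,"wy": 0,"tx": 0,"ty": 0,"tz": -0.5,"wz": 0,"hand": 0.5},{"wx": 0,"wy": 0,"tx": 0,"ty": 0,"tz": 0,"wz": 0,"hand": 0.2}])

```text
time_s: 8.63
eef_pos: [0.5878, -0.0657, 0.2601]
ee_rot: [[0.35, 0.937, -0.001], [0.937, -0.35, -0.0], [-0.001, -0.001, -1.0]]
contact_force: [0.2, 0.0, -0.4]
finger_gap: 0.0535
finger_force: 0.0
```

Emit:
send_rows(rows=[{"wx": 0,"wy": 0,"tx": 0,"ty": 0,"tz": 0,"wz": 0,"hand": 0},{"wx": 0,"wy": 0,"tx": 0,"ty": 0,"tz": 0,"wz": 0,"hand": -0.1},{"wx": 0,"wy": 0,"tx": 0,"ty": 0,"tz": 0,"wz": 0,"hand": -0.2},{"wx": 0,"wy": 0,"tx": 0,"ty": 0,"tz": 0,"wz": 0,"hand": -0.3},{"wx": 0,"wy": 0,"tx": 0,"ty": 0,"tz": 0,"wz": 0,"hand": -0.4},{"wx": 0,"wy": 0,"tx": 0,"ty": 0,"tz": 0,"wz": 0,"hand": -0.5},{"wx": 0,"wy": 0,"tx": 0,"ty": 0,"tz": 0,"wz": 0,"hand": -0.6},{"wx": 0,"wy": 0,"tx": 0,"ty": 0,"tz": 0,"wz": 0,"hand": -0.7},{"wx": 0,"wy": 0,"tx": 0,"ty": 0,"tz": 0,"wz": 0,"hand": -1},{"wx": 0,"wy": 0,"tx": 0,"ty": 0,"tz": 0,"wz": 0,"hand": -1}])

```text
time_s: 9.47
eef_pos: [0.5885, -0.0652, 0.2615]
ee_rot: [[0.349, 0.937, 0.001], [0.937, -0.349, 0.0], [0.001, 0.001, -1.0]]
contact_force: [-0.9, 0.2, 6.1]
finger_gap: 0.0316
finger_force: 24.7
```

```bash
python3 st.py
```

```text
t 9.47 pos [ 0.5885 -0.0652  0.2615] yang -20.46 z [ 0.001  0.    -1.   ] F [-0.95  0.23  6.12] gap 0.0316 ff 24.7 q [-0.34  0.58  0.53  1.84 -0.39  0.82  0.03]
```

Emit:
send_rows(rows=[{"wx": 0,"wy": 0,"tx": 0,"ty": 0,"tz": 0.5,"wz": 0,"hand": -1},{"wx": 0,"wy": 0,"tx": 0,"ty": 0,"tz": 1,"wz": 0,"hand": -1},{"wx": 0,"wy": 0,"tx": 0,"ty": 0,"tz": 1.5,"wz": 0,"hand": -1},{"wx": 0,"wy": 0,"tx": 0,"ty": 0,"tz": 2,"wz": 0,"hand": -1},{"wx": 0,"wy": 0,"tx": 0,"ty": 0,"tz": 2,"wz": 0,"hand": -1},{"wx": 0,"wy": 0,"tx": 0,"ty": 0,"tz": 2,"wz": 0,"hand": -1},{"wx": 0,"wy": 0,"tx": 0,"ty": 0,"tz": 2,"wz": 0,"hand": -1},{"wx": 0,"wy": 0,"tx": -0.4,"ty": -0.8,"tz": 0,"wz": 0,"hand": -1},{"wx": 0,"wy": 0,"tx": -0.8,"ty": -1.7,"tz": 0,"wz": 0,"hand": -1},{"wx": 0,"wy": 0,"tx": -1.1,"ty": -2.5,"tz": 0,"wz": 0,"hand": -1}])

```text
time_s: 10.3
eef_pos: [0.5656, -0.1135, 0.3711]
ee_rot: [[0.346, 0.938, 0.001], [0.938, -0.346, 0.001], [0.001, 0.001, -1.0]]
contact_force: [0.1, -0.2, -0.7]
finger_gap: 0.0315
finger_force: 24.8
```

Emit:
send_rows(rows=[{"wx": 0,"wy": 0,"tx": -1.5,"ty": -3.3,"tz": 0,"wz": 0,"hand": -1},{"wx": 0,"wy": 0,"tx": -1.5,"ty": -3.3,"tz": 0,"wz": 0,"hand": -1},{"wx": 0,"wy": 0,"tx": -1.5,"ty": -3.3,"tz": 0,"wz": 0,"hand": -1},{"wx": 0,"wy": 0,"tx": -1.5,"ty": -3.3,"tz": 0,"wz": 0,"hand": -1},{"wx": 0,"wy": 0,"tx": -1.5,"ty": -3.3,"tz": 0,"wz": 0,"hand": -1},{"wx": 0,"wy": 0,"tx": -1.5,"ty": -3.3,"tz": 0,"wz": 0,"hand": -1},{"wx": 0,"wy": 0,"tx": -1.3,"ty": -2.8,"tz": 0,"wz": 0,"hand": -1},{"wx": 0,"wy": 0,"tx": -0.8,"ty": -1.8,"tz": 0,"wz": 0,"hand": -1},{"wx": 0,"wy": 0,"tx": -0.5,"ty": -1,"tz": 0,"wz": 0,"hand": -1},{"wx": 0,"wy": 0,"tx": 0,"ty": 0,"tz": 0,"wz": 0,"hand": -1}])

```text
time_s: 11.13
eef_pos: [0.4473, -0.3714, 0.371]
ee_rot: [[0.354, 0.935, -0.0], [0.935, -0.354, -0.001], [-0.001, 0.0, -1.0]]
contact_force: [0.0, 0.9, 0.4]
finger_gap: 0.0317
finger_force: 24.8
```

Emit:
send_rows(rows=[{"wx": 0,"wy": 0,"tx": 0,"ty": 0,"tz": -1,"wz": 0,"hand": -1},{"wx": 0,"wy": 0,"tx": 0,"ty": 0,"tz": -2,"wz": 0,"hand": -1},{"wx": 0,"wy": 0,"tx": 0,"ty": 0,"tz": -2,"wz": 0,"hand": -1},{"wx": 0,"wy": 0,"tx": 0,"ty": 0,"tz": -2,"wz": 0,"hand": -1},{"wx": 0,"wy": 0,"tx": 0,"ty": 0,"tz": -2,"wz": 0,"hand": -1},{"wx": 0,"wy": 0,"tx": 0,"ty": 0,"tz": -1.5,"wz": 0,"hand": -1},{"wx": 0,"wy": 0,"tx": 0,"ty": 0,"tz": -0.5,"wz": 0,"hand": -1},{"wx": 0,"wy": 0,"tx": 0,"ty": 0,"tz": 0,"wz": 0,"hand": -1},{"wx": 0,"wy": 0,"tx": 0,"ty": 0,"tz": 0,"wz": 0,"hand": -1},{"wx": 0,"wy": 0,"tx": 0,"ty": 0,"tz": 0,"wz": 0,"hand": -1}])

```text
time_s: 11.97
eef_pos: [0.4499, -0.3688, 0.2615]
ee_rot: [[0.349, 0.937, 0.001], [0.937, -0.349, -0.001], [-0.0, 0.001, -1.0]]
contact_force: [-0.1, -1.3, 0.9]
finger_gap: 0.0316
finger_force: 24.9
```

Still held (gap 31.6 mm). I'm releasing it over the bin centre and rising.

Emit:
send_rows(rows=[{"wx": 0,"wy": 0,"tx": 0,"ty": 0,"tz": 0,"wz": 0,"hand": 0.5},{"wx": 0,"wy": 0,"tx": 0,"ty": 0,"tz": 0,"wz": 0,"hand": 0.5},{"wx": 0,"wy": 0,"tx": 0,"ty": 0,"tz": 0,"wz": 0,"hand": 0.5},{"wx": 0,"wy": 0,"tx": 0,"ty": 0,"tz": 0,"wz": 0,"hand": 0.5},{"wx": 0,"wy": 0,"tx": 0,"ty": 0,"tz": 1,"wz": 0,"hand": 0.5},{"wx": 0,"wy": 0,"tx": 0,"ty": 0,"tz": 2,"wz": 0,"hand": 0.5},{"wx": 0,"wy": 0,"tx": 0,"ty": 0,"tz": 2,"wz": 0,"hand": 0.5},{"wx": 0,"wy": 0,"tx": 0,"ty": 0,"tz": 2,"wz": 0,"hand": 0.5},{"wx": 0,"wy": 0,"tx": 0,"ty": 0,"tz": 2,"wz": 0,"hand": 0.5},{"wx": 0,"wy": 0,"tx": 0,"ty": 0,"tz": 2,"wz": 0,"hand": 0.5}])

```text
time_s: 12.8
eef_pos: [0.4489, -0.3692, 0.3725]
ee_rot: [[0.35, 0.937, 0.0], [0.937, -0.35, -0.0], [-0.0, 0.0, -1.0]]
contact_force: [0.7, -0.9, 0.1]
finger_gap: 0.064
finger_force: 0.0
```

```bash
python3 st.py; python3 - <<'E'
from plant import r
import pickle
from h import *
d={n:r.snapshot(n) for n in("scene","top")};pickle.dump(d,open("s3.pkl","wb"))
s=d["top"];H=hsv(s)
a=cv2.resize(d["scene"]["frame"][90:250,70:310],(480,320));b=cv2.resize(s["frame"][140:300,220:380],(320,320))
cv2.imwrite("pics/s3.png",np.hstack([a,b])[...,::-1])
for n,(y0,y1,x0,x1) in(("top",(150,200,230,300)),("scene",(185,235,215,295))):
    s=d[n];H=hsv(s);reg=np.zeros(H.shape[:2],bool);reg[y0:y1,x0:x1]=1
    for V in (110,60):
        for k in blobs(reg&(H[...,0]>100)&(H[...,0]<130)&(H[...,1]>170)&(H[...,2]>V)): print(n,V,"router",rect(ray(s,k,.077)))
E
```

```text
t 12.8 pos [ 0.4489 -0.3692  0.3725] yang -20.48 z [ 0. -0. -1.] F [ 0.74 -0.91  0.11] gap 0.064 ff 0.0 q [ 0.13  0.44  0.65  1.76 -0.31  1.04  0.54]
top 110 router (array([600.7, -22.6]), array([ 56., 142.]), 67.9)
top 60 router (array([600.7, -22.6]), array([ 56., 142.]), 67.9)
scene 110 router (array([608.3, -24. ]), array([ 73.9, 151.1]), 67.7)
scene 60 router (array([608.7, -23. ]), array([ 73.9, 153.1]), 67.7)
```

View pics/s3.png

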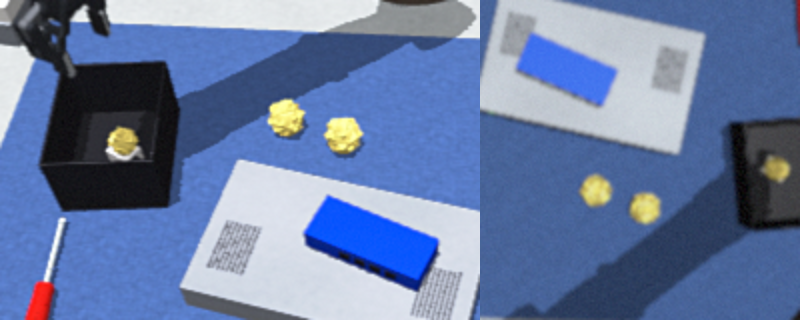

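The wad is also in the bin, resting on the offcut at (123,140) in the left crop, and the router is bare. Next I go over the router's middle and grasp it.

Emit:
send_rows(rows=[{"wx": 0,"wy": 0,"tx": 0.9,"ty": 2.0,"tz": 0,"wz": -0.015,"hand": 1},{"wx": 0,"wy": 0,"tx": 1.6,"ty": 3.6,"tz": 0,"wz": -0.014,"hand": 1},{"wx": 0,"wy": 0,"tx": 1.6,"ty": 3.6,"tz": 0,"wz": 0,"hand": 1},{"wx": 0,"wy": 0,"tx": 1.6,"ty": 3.6,"tz": 0,"wz": 0,"hand": 1},{"wx": 0,"wy": 0,"tx": 1.6,"ty": 3.6,"tz": 0,"wz": 0,"hand": 1},{"wx": 0,"wy": 0,"tx": 1.6,"ty": 3.6,"tz": 0,"wz": 0,"hand": 1},{"wx": 0,"wy": 0,"tx": 1.6,"ty": 3.6,"tz": 0,"wz": 0,"hand": 1},{"wx": 0,"wy": 0,"tx": 1.6,"ty": 3.6,"tz": 0,"wz": 0,"hand": 1},{"wx": 0,"wy": 0,"tx": 1.6,"ty": 3.6,"tz": 0,"wz": 0,"hand": 1},{"wx": 0,"wy": 0,"tx": 1.1,"ty": 2.6,"tz": 0,"wz": 0,"hand": 1}], grip_force=70)

```text
time_s: 13.73
eef_pos: [0.5982, -0.031, 0.3706]
ee_rot: [[0.374, 0.928, -0.0], [0.928, -0.374, 0.001], [0.001, -0.0, -1.0]]
contact_force: [0.6, -0.1, 0.5]
finger_gap: 0.0859
finger_force: 0.0
```

Emit:
send_rows(rows=[{"wx": 0,"wy": 0,"tx": 0.4,"ty": 1.2,"tz": 0,"wz": 0,"hand": 1},{"wx": 0,"wy": 0,"tx": 0,"ty": 0,"tz": -1,"wz": 0,"hand": 1},{"wx": 0,"wy": 0,"tx": 0,"ty": 0,"tz": -1.5,"wz": 0,"hand": 1},{"wx": 0,"wy": 0,"tx": 0,"ty": 0,"tz": -1.5,"wz": 0,"hand": 1},{"wx": 0,"wy": 0,"tx": 0,"ty": 0,"tz": -1.5,"wz": 0,"hand": 1},{"wx": 0,"wy": 0,"tx": 0,"ty": 0,"tz": -1.5,"wz": 0,"hand": 1},{"wx": 0,"wy": 0,"tx": 0,"ty": 0,"tz": -0.5,"wz": 0,"hand": 1},{"wx": 0,"wy": 0,"tx": 0,"ty": 0,"tz": 0,"wz": 0,"hand": 1},{"wx": 0,"wy": 0,"tx": 0,"ty": 0,"tz": 0,"wz": 0,"hand": 1},{"wx": 0,"wy": 0,"tx": 0,"ty": 0,"tz": 0,"wz": 0,"hand": 1}])

```text
time_s: 14.57
eef_pos: [0.6014, -0.0239, 0.2966]
ee_rot: [[0.377, 0.926, 0.001], [0.926, -0.377, -0.0], [0.0, 0.001, -1.0]]
contact_force: [0.3, -0.7, 0.5]
finger_gap: 0.0856
finger_force: 0.0
```

```bash
python3 st.py
```

```text
t 14.57 pos [ 0.6014 -0.0239  0.2966] yang -22.17 z [ 0.001 -0.    -1.   ] F [ 0.34 -0.66  0.51] gap 0.0856 ff 0.0 q [-0.44  0.55  0.57  1.79 -0.36  0.91 -0.09]
```

Emit:
send_rows(rows=[{"wx": 0,"wy": 0,"tx": 0,"ty": 0.1,"tz": -1,"wz": 0,"hand": 1},{"wx": 0,"wy": 0,"tx": 0,"ty": 0,"tz": -1,"wz": 0,"hand": 1},{"wx": 0,"wy": 0,"tx": 0,"ty": 0,"tz": -1,"wz": 0,"hand": 1},{"wx": 0,"wy": 0,"tx": 0,"ty": 0,"tz": -1,"wz": 0,"hand": 1},{"wx": 0,"wy": 0,"tx": 0,"ty": 0,"tz": -1,"wz": 0,"hand": 1},{"wx": 0,"wy": 0,"tx": 0,"ty": 0,"tz": -1,"wz": 0,"hand": 1},{"wx": 0,"wy": 0,"tx": 0,"ty": 0,"tz": -0.8,"wz": 0,"hand": 1},{"wx": 0,"wy": 0,"tx": 0,"ty": 0,"tz": -0.7,"wz": 0,"hand": 1},{"wx": 0,"wy": 0,"tx": 0,"ty": 0,"tz": 0,"wz": 0,"hand": 1},{"wx": 0,"wy": 0,"tx": 0,"ty": 0,"tz": 0,"wz": 0,"hand": 0.8}])

```text
time_s: 15.4
eef_pos: [0.6012, -0.0222, 0.2203]
ee_rot: [[0.377, 0.926, -0.001], [0.926, -0.377, -0.0], [-0.0, -0.001, -1.0]]
contact_force: [0.5, -0.4, 0.6]
finger_gap: 0.0773
finger_force: 0.0
```

Emit:
send_rows(rows=[{"wx": 0,"wy": 0,"tx": 0,"ty": 0,"tz": 0,"wz": 0,"hand": 0.7},{"wx": 0,"wy": 0,"tx": 0,"ty": 0,"tz": 0,"wz": 0,"hand": 0.6},{"wx": 0,"wy": 0,"tx": 0,"ty": 0,"tz": 0,"wz": 0,"hand": 0.55},{"wx": 0,"wy": 0,"tx": 0,"ty": 0,"tz": 0,"wz": 0,"hand": 0.5},{"wx": 0,"wy": 0,"tx": 0,"ty": 0,"tz": 0,"wz": 0,"hand": 0.45},{"wx": 0,"wy": 0,"tx": 0,"ty": 0,"tz": 0,"wz": 0,"hand": 0.4},{"wx": 0,"wy": 0,"tx": 0,"ty": 0,"tz": 0,"wz": 0,"hand": 0.2},{"wx": 0,"wy": 0,"tx": 0,"ty": 0,"tz": 0,"wz": 0,"hand": 0},{"wx": 0,"wy": 0,"tx": 0,"ty": 0,"tz": 0,"wz": 0,"hand": -1},{"wx": 0,"wy": 0,"tx": 0,"ty": 0,"tz": 0,"wz": 0,"hand": -1}])

```text
time_s: 16.23
eef_pos: [0.6013, -0.0221, 0.2215]
ee_rot: [[0.376, 0.926, 0.001], [0.926, -0.376, 0.0], [0.001, 0.001, -1.0]]
contact_force: [-1.9, -0.2, 7.7]
finger_gap: 0.0608
finger_force: 73.8
```

```bash
python3 st.py
```

```text
t 16.23 pos [ 0.6013 -0.0221  0.2215] yang -22.11 z [ 0.001  0.    -1.   ] F [-1.87 -0.19  7.67] gap 0.0608 ff 73.8 q [-0.39  0.64  0.51  1.84 -0.43  0.76 -0.04]
```

Gripped at 61 mm. I'm lifting slowly by 10 cm.

Emit:
send_rows(rows=[{"wx": 0,"wy": 0,"tx": 0,"ty": 0,"tz": 0.2,"wz": 0,"hand": -1},{"wx": 0,"wy": 0,"tx": 0,"ty": 0,"tz": 0.3,"wz": 0,"hand": -1},{"wx": 0,"wy": 0,"tx": 0,"ty": 0,"tz": 0.5,"wz": 0,"hand": -1},{"wx": 0,"wy": 0,"tx": 0,"ty": 0,"tz": 0.5,"wz": 0,"hand": -1},{"wx": 0,"wy": 0,"tx": 0,"ty": 0,"tz": 0.5,"wz": 0,"hand": -1},{"wx": 0,"wy": 0,"tx": 0,"ty": 0,"tz": 0.5,"wz": 0,"hand": -1},{"wx": 0,"wy": 0,"tx": 0,"ty": 0,"tz": 0.5,"wz": 0,"hand": -1},{"wx": 0,"wy": 0,"tx": 0,"ty": 0,"tz": 0.5,"wz": 0,"hand": -1},{"wx": 0,"wy": 0,"tx": 0,"ty": 0,"tz": 0.5,"wz": 0,"hand": -1},{"wx": 0,"wy": 0,"tx": 0,"ty": 0,"tz": 0.5,"wz": 0,"hand": -1}])

```text
time_s: 17.07
eef_pos: [0.6012, -0.0221, 0.2663]
ee_rot: [[0.377, 0.926, 0.0], [0.926, -0.377, 0.0], [0.0, 0.0, -1.0]]
contact_force: [0.2, -0.1, -3.7]
finger_gap: 0.0608
finger_force: 76.4
```

Emit:
send_rows(rows=[{"wx": 0,"wy": 0,"tx": 0,"ty": 0,"tz": 0.7,"wz": 0,"hand": -1},{"wx": 0,"wy": 0,"tx": 0,"ty": 0,"tz": 0.7,"wz": 0,"hand": -1},{"wx": 0,"wy": 0,"tx": 0,"ty": 0,"tz": 0.7,"wz": 0,"hand": -1},{"wx": 0,"wy": 0,"tx": 0,"ty": 0,"tz": 0.7,"wz": 0,"hand": -1},{"wx": 0,"wy": 0,"tx": 0,"ty": 0,"tz": 0.7,"wz": 0,"hand": -1},{"wx": 0,"wy": 0,"tx": 0,"ty": 0,"tz": 0.7,"wz": 0,"hand": -1},{"wx": 0,"wy": 0,"tx": 0,"ty": 0,"tz": 0.6,"wz": 0,"hand": -1},{"wx": 0,"wy": 0,"tx": 0,"ty": 0,"tz": 0.4,"wz": 0,"hand": -1},{"wx": 0,"wy": 0,"tx": 0,"ty": 0,"tz": 0.3,"wz": 0,"hand": -1},{"wx": 0,"wy": 0,"tx": 0,"ty": 0,"tz": 0.1,"wz": 0,"hand": -1}])

```text
time_s: 17.9
eef_pos: [0.6013, -0.0221, 0.3222]
ee_rot: [[0.377, 0.926, 0.001], [0.926, -0.377, 0.0], [0.0, 0.0, -1.0]]
contact_force: [0.0, 0.8, -3.9]
finger_gap: 0.0608
finger_force: 76.4
```

Emit:
send_rows(rows=[{"wx": 0,"wy": 0,"tx": 0,"ty": 0,"tz": 0,"wz": 0,"hand": -1},{"wx": 0,"wy": 0,"tx": 0,"ty": 0,"tz": 0,"wz": 0,"hand": -1},{"wx": 0,"wy": 0,"tx": 0,"ty": 0,"tz": 0,"wz": 0,"hand": -1},{"wx": 0,"wy": 0,"tx": 0,"ty": 0,"tz": 0,"wz": 0,"hand": -1},{"wx": 0,"wy": 0,"tx": 0,"ty": 0,"tz": 0,"wz": 0,"hand": -1},{"wx": 0,"wy": 0,"tx": 0,"ty": 0,"tz": 0,"wz": 0,"hand": -1},{"wx": 0,"wy": 0,"tx": 0,"ty": 0,"tz": 0,"wz": 0,"hand": -1},{"wx": 0,"wy": 0,"tx": 0,"ty": 0,"tz": 0,"wz": 0,"hand": -1},{"wx": 0,"wy": 0,"tx": 0,"ty": 0,"tz": 0,"wz": 0,"hand": -1},{"wx": 0,"wy": 0,"tx": 0,"ty": 0,"tz": 0,"wz": 0,"hand": -1}])

```text
time_s: 18.73
eef_pos: [0.6012, -0.0221, 0.3217]
ee_rot: [[0.376, 0.926, 0.0], [0.926, -0.376, -0.0], [-0.0, 0.0, -1.0]]
contact_force: [-0.4, -0.7, -2.7]
finger_gap: 0.0609
finger_force: 76.4
```

```bash
python3 st.py; python3 - <<'E'
from plant import r
import cv2,numpy as np
s=r.snapshot("scene")["frame"];t=r.snapshot("top")["frame"]
cv2.imwrite("pics/s4.png",np.hstack([cv2.resize(s[90:290,70:310],(480,400)),cv2.resize(t[130:290,220:348],(320,400))])[...,::-1])
o=r.observe();print(np.round(o["ft_torque"],3))
E
```

```text
t 18.73 pos [ 0.6012 -0.0221  0.3217] yang -22.12 z [ 0. -0. -1.] F [-0.43 -0.74 -2.75] gap 0.0609 ff 76.4 q [-0.45  0.52  0.59  1.77 -0.34  0.96 -0.11]
[-0.023 -0.002 -0.028]
```

View pics/s4.png

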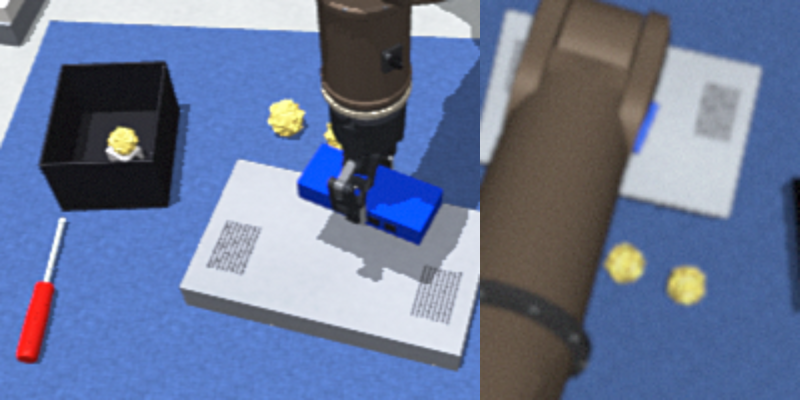

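The picture shows the router held level above the switch, at (370,195) in the left crop with its shadow below, and both pieces of rubbish in the bin. The wrist moment is near zero, so I'm handing in.

```bash
python3 -c "
from plant import r
print(r.finish_job())"
```

```text
the job is handed in; nothing more can be done
None
```

The offcut and then the wad went into the bin, and the router is now held level and still about 10 cm above the switch; I handed the job in at about 19 s and got no verdict back.

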